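Open the work-holder clamp by touch

TASK

The rotary work holder has stopped at an unknown angle. Start at the left-hand end of the open near half of its rim and slide a fingertip lightly along the top of the rim, staying in touch, until you feel the thumb notch; then press the pad inside the notch right down so the clamp toe rises off the chip package. Finish while holding the pad down with the clamp open, and leave the package, tweezers, chip tray, basket and wire spool where they are.

Things in the scene. Friction and masses are not known exactly. Their poses are not given: they have to be found in the camera images.
- workholder: Round rotary work holder of a wire bonder, screwed to a steel setup plate; it cannot move. Origin: on its axis, underside of the foot; z up. -x is its open near side (towards the robot within 0.5 rad), +y is left seen from the robot. Foot 176 mm in diameter, 12 mm high; on it the 152 mm head, locked at an unknown angle, its top 80 mm above this origin.
- rim_axis (a point): Point on the axis, level with the rim's top; axes as the work holder's. The rim is a flat level aluminium ring, radius 54 to 76 mm. Its one thumb notch is a straight radial slot 34 mm wide, open outward, upward and to the well inside. Its centre lies between 30 degrees left (+y) and 55 degrees right (-y) of the -x direction: where is not told, it must be felt (or seen, a dark pad in bright rim).
- rim_left (a point): Left-hand end of the open near half, where the sweep starts: on the rim's top at radius 68 mm, 80 degrees left (+y) of the -x direction. From here slide along the rim towards -x and on to the right; a circle of 65 to 75 mm radius is a good path. Touch down within about 6 mm of this point, fingers closed so that they act as one fingertip.
- stage (a point): Centre of the copper stage's top (48 mm in diameter), 8 mm below the rim's top. The well round it is 20 mm deep. In the notch lies the clamp's dark steel press pad, 31 mm wide, radius 57 to 76 mm, its top 4 mm below the rim's top at rest. The clamp's arm runs inward at the pad's level, over the stage 1 mm below the rim's top; when open its toe rises to about 10 mm above the rim, within 35 mm of the axis.
- guard (a point): Middle of the top edge of the steel heat guard, 2 mm thick, which stands round the far side at radius 83 to 85 mm, to 70 degrees either side of the work holder's +x direction, 10 mm higher than the rim. The other 220 degrees of rim are open.
- clamp (a joint): Rocker clamp: 0 rad at rest (toe on the package), 0.32 rad fully open at its stop. It pivots 38 mm from the axis, 8 mm below the rim's top; the pad's inner edge goes down about 6 mm, its outer edge 12 mm, for full travel. Spring-shut: pressed at the pad's middle it starts to move at about 3 N and is fully open at 6 to 9 N; let go, it closes again.
- package: Chip package to be freed: loose white ceramic square 24 x 24 x 3 mm with a brass-coloured lid, lying on the stage in the centre of the head under the clamp toe. Origin: centre of its underside. Leave it there.
- tweezers: Steel tweezers lying flat, 130 mm long, 11 mm wide, 8 mm high, on the setup plate beside the work holder. Origin: underside near the middle; x along their length. Leave alone.
- chip_tray: Black square chip tray 51 x 51 x 9 mm on the setup plate on the other side. Origin: centre of the underside. Leave alone.
- basket: Blue slatted plastic basket 100 x 80 x 85 mm standing on the bench to one side. Origin: centre of the underside. Leave alone.
- wire_spool: Brass-coloured wire spool 58 mm in diameter, 28 mm high, standing on the bench to the other side. Origin: centre of the underside. Leave alone.

How it is judged (in metres and radians):
On the way, in this order (a step that is already met when the one before it is completed fails the run):
1. a fingertip touches the rim at its left-hand end, the clamp still shut (contact force between the fingers and workholder above 0.3 N and y of the grasp point in the frame of workholder above 0.058 m and value of joint clamp below 0.04 rad), for 0.05 s.
2. sliding on, it still touches the rim 44 to 55 mm to the left of the axis, the clamp still shut (contact force between the fingers and workholder above 0.2 N and y of the grasp point in the frame of workholder between 0.044 and 0.055 m and x of the grasp point in the frame of workholder below 0 m and value of joint clamp below 0.04 rad), for 0.02 s.
3. the pad in the notch is pressed right down by the fingers (value of joint clamp above 0.25 rad and contact force between the fingers and workholder above 1 N), for 0.2 s.
At the end, for the whole second after the job is handed in: The fingers hold the pad down (clamp joint over 0.25 of 0.32 rad, push between 1 and 40 N), the package still lies at rest within 6 mm of its place, and the tweezers, tray, basket and spool are within 15 mm of theirs (all of step 3 and contact force between the fingers and workholder below 40 N and contact force between package and the fingers below 0.05 N and distance of package from where it was at the start of the episode below 0.006 m and linear speed of package below 0.02 m/s and distance of each of tweezers, chip_tray, basket, wire_spool from where it was at the start of the episode below 0.015 m); the arm keeps its last pose, push and grip.
It fails at once if the work holder is pushed harder than 45 N (contact force between the fingers and workholder above 45 N).
It fails at once if the chip package is touched, lifted or shifted by more than 6 mm (contact force between package and the fingers above 0.3 N or distance of package from where it was at the start of the episode above 0.006 m).
It fails at once if the tweezers, tray, basket or spool are moved by more than 15 mm (distance of any of tweezers, chip_tray, basket, wire_spool from where it was at the start of the episode above 0.015 m).
It also fails if it takes over 61 s, if anything falls off the work surface, if the arm or the gripper's body presses on something with over 40 N, if the wrist force passes 120 N, or if a joint passes its speed limit or range.

ROBOT

A 7-joint arm with a two-finger parallel gripper is mounted at the origin on the work surface. World frame = base frame: x ahead of the robot, y to its left, z up, the work surface at z = 0. Lengths are in mm, angles in rad, forces in N, time in s.
With the tool pointing down it reaches from about 350 to 900 mm from the base axis. Payload 7.2 kg.
Tool frame: the origin (TCP) lies midway between the tips of the shut fingers; the grasp point (between the pads) lies 19 mm behind it; z points along the fingers, y is the line along which they close (so a half turn about z gives the same grasp; the last joint's range is limited). The gripper opens to 85 mm and grips with 20 to 120 N. Pads are 22 mm wide; open, the fingers measure 114 mm over their backs; the gripper's body (76 mm by 85 mm) begins 54 mm behind the grasp point. The pads swing forward as they close: fully open they stand 13 mm farther back than shut.
Start: joints at [1.18, 0.411, -0.013, 1.596, 0.006, 1.134, -0.082], TCP at [198.253, -592.726, 231.297] pointing down, gripper open.
Joint ranges: [-2.95, 2.95], [-0.29, 1.99], [-1.47, 1.44], [0.14, 2.54], [-1.03, 4.17], [0.13, 1.85], [-2.86, 2.86]. Speed limits (rad/s): [2.39, 2.39, 3.01, 3.01, 3.14, 3.14, 3.14].

INTERFACE

Orientations are given as a 3x3 rotation matrix whose columns are the frame's x, y, z axes.
In Python, from plant import robot gives the robot as it stands.
- The arm moves only by the tool send_rows, never from a script. Its argument "commands" is one flat list of numbers, 7 for each row, row after row: the turn, a rotation vector about the tool's x, y, z in degrees, then the shift along the tool's x, y, z in mm, then the finger opening in mm, from 0 to 85.4. A call has exactly 5 rows; each row shifts and turns the commanded pose from where the row before left it, along the tool's axes as they then stand; what a row does not reach is not made up. A row lasts 1/8 s, in which the tool goes at most 62.5 mm and 10.7 degrees, less where a joint would pass 70% of its speed; a pose out of reach is approached as far as the arm can. A call with a gripper value outside its range is refused whole. The fingers move at their own pace and stop on an object; the grip force is fixed at half the most. Time passes only in rows, so rows that do not move let the fingers close, or fill a call up. It gives the time, the measured TCP pose, the force, the opening and the grip force at its end, in the units of the state.
- robot.state(): the state, without advancing time (a new reading comes with each control period).
- robot.snapshot(name): name is "side" or "top" or "wrist"; returns the picture (400x640x3 uint8, red, green, blue); there is no depth.
- robot.camera_params(name): a dict with "fov_y" (degrees; the focal length in pixels is half the picture's height over the tangent of half this angle, whatever the lens; pixels are square), "cx", "cy" (the principal point, pixels), "pose" (4x4, takes a point from camera to world coordinates); the wrist camera has in their place "hand_eye" (4x4, takes a point from camera to tool coordinates, whose origin is the TCP and whose axes are the flange's). Camera axes: x right, y down, z forward; pixel columns grow to the right and rows downward; lengths in mm; the calibration is good to about 2 mm. A picture is of the moment at which its call begins: read the wrist's pose just before it. camera_params takes no time and is no camera call.
- robot.sign_off(): hands the job in; it is judged then, once.
Trained networks look in the newest picture that a camera, given by its name, has taken for a name from the list of things; names that differ only in an ending like _2 or _b are one class to them, and where a whole thing is asked for, a point or a joint stands for the part that bears it (a point fixed in the world has none). Each returns a list of dicts, best first, with "p" (0 to 1); they miss things now and then, are a little off and sometimes report something else, mostly with a low value. They report only what shows in the picture. A call takes as long as a camera call.
- robot.look_for(camera, query): "rect" ([left, top, width, height] in pixels, round what is visible of it).
- robot.cut_out(camera, query): "pixels" (400x640 bool, what is visible of it) and "rect" ([left, top, width, height] in pixels, round what is visible of it).
- robot.landmark_of(camera, query): "centre" ([row, column] in pixels: a listed point, or the origin of a listed thing).
The state is a dict: "clock": time; "qpos": joint angles; "dq": joint speeds; "tau": joint torques, N m; "tool_pos": TCP position; "orientation": TCP orientation; "wrist_force": force on the tool from outside, world axes, zero at the start; "wrist_torque": the same for the moment, N m; "width": finger opening in mm; "gripper_force": force on a finger pad.
Only numpy, scipy, OpenCV 4.12 (cv2) and the standard library are available. Lean on these libraries where they do the work, as an engineer would, in place of code of your own. Each camera call takes 0.05 s, during which the arm holds its last target. There are 200 camera calls.

## Working session

There is one attempt and no reset: what is moved stays moved. The work goes in short steps, Python scripts to look and compute and a tool call to move; the robot and the scene stay as the last step left them, time stands still between calls to the robot, and variables do not carry over. Pictures are saved under pics/ and viewed, at most 10 in all, crops included, and the job is handed in when it is done.

Besides the shell and the picture viewer there is one more tool, called after "Request:" by a JSON object that holds its "fn" and its "kwargs", one argument or row to a line. send_rows: Moves the arm, as the interface text tells. Its arguments: {"type":"object","properties":{"commands":{"type":"array","items":{"type":"number"}}},"required":["commands"]}

```bash
mkdir -p pics; ls; python3 - <<'E'
from plant import robot
import cv2,numpy as np
print(robot.state())
for c in ("top","side"):
    im=robot.snapshot(c); cv2.imwrite(f"pics/{c}1.png",im[:,:,::-1])
    p=robot.camera_params(c); print(c,p)
    for q in ("workholder","rim_axis","rim_left","stage","guard","package","clamp"):
        try: print(q,[(np.round(d["centre"],1),round(d["p"],2)) for d in robot.landmark_of(c,q)[:2]])
        except Exception as e: print(q,e)
E
```

```text
pics
{'clock': 0.0, 'qpos': array([ 1.17979079,  0.41189523, -0.01276673,  1.59703673,  0.00562854,
        1.13431796, -0.0822115 ]), 'dq': array([-0.00176249,  0.00107218, -0.00100756, -0.00041792,  0.0002876 ,
        0.00015241, -0.00013993]), 'tau': array([ 1.19748300e-03, -6.00630569e+01,  6.82532843e-01, -2.99403083e+01,
        1.38625983e-02,  1.08113603e-02,  3.66112943e-05]), 'tool_pos': array([ 198.09189013, -592.25099811,  230.45870284]), 'orientation': array([[ 9.48325219e-01,  3.17299365e-01, -6.26045635e-04],
       [ 3.17299961e-01, -9.48324047e-01,  1.49556465e-03],
       [-1.19152418e-04, -1.61692593e-03, -9.99998686e-01]]), 'wrist_force': array([0.27509488, 0.27248629, 0.31035056]), 'wrist_torque': array([-0.01553007,  0.02533404, -0.02378927]), 'gripper_force': 0.0, 'width': 85.60454737788966}
top {'fov_y': 42.60559824279374, 'cx': 312.4011505381876, 'cy': 200.47591105729765, 'pose': array([[ 1.21964388e-02, -9.93638974e-01,  1.11950151e-01,
         4.59204002e+02],
       [-9.99922437e-01, -1.24022244e-02, -1.14194314e-03,
        -2.09810690e+01],
       [ 2.
[... 656 characters left out ...]
 'pose': array([[-9.23765167e-01, -2.11028285e-01,  3.19569990e-01,
         3.04347227e+02],
       [-3.82876354e-01,  5.26306081e-01, -7.59215125e-01,
         7.33828043e+02],
       [-7.97576371e-03, -8.23692280e-01, -5.66980966e-01,
         6.53659301e+02],
       [ 0.00000000e+00,  0.00000000e+00,  0.00000000e+00,
         1.00000000e+00]])}
workholder [(array([252.5, 333.3]), 0.7)]
rim_axis [(array([223.5, 331.8]), 0.74)]
rim_left [(array([244.5, 333.5]), 0.71)]
stage [(array([229.5, 331.8]), 0.7)]
guard [(array([221.4, 295. ]), 0.96)]
package [(array([225.8, 334.3]), 0.49)]
clamp it knows: basket, chip_tray, guard, package, rim_axis, rim_left, stage, tweezers, wire_spool, workholder
```

```bash
cat > h.py <<'E'
import numpy as np
def ray(p,rc,pose=None):
    f=200/np.tan(np.radians(p["fov_y"]/2)); T=p["pose"] if pose is None else pose
    d=T[:3,:3]@np.array([(rc[1]-p["cx"])/f,(rc[0]-p["cy"])/f,1]); return T[:3,3],d/np.linalg.norm(d)
def tri(rays):
    A=sum(np.eye(3)-np.outer(d,d) for o,d in rays); b=sum((np.eye(3)-np.outer(d,d))@o for o,d in rays); return np.linalg.solve(A,b)
def onz(r,z): o,d=r; return o+d*(z-o[2])/d[2]
E
python3 - <<'E'
from plant import robot
from h import *
import cv2
t,s=robot.camera_params("top"),robot.camera_params("side")
P={"wh":((226.3,281.1),(252.5,333.3)),"axis":((223.3,279.2),(223.5,331.8)),"left":((235.7,254.1),(244.5,333.5)),"stage":((223.1,277.3),(229.5,331.8)),"guard":((187.8,269.4),(221.4,295)),"pkg":((224.4,275.1),(225.8,334.3))}
for k,(a,b) in P.items(): print(k,tri([ray(t,a),ray(s,b)]).round(1))
a=cv2.imread("pics/top1.png"); b=cv2.imread("pics/side1.png")
c1=cv2.resize(a[140:300,180:380],(800,600),interpolation=3)[:, :]
c1=cv2.resize(a[150:300,180:380],(400,300),interpolation=3); c2=cv2.resize(b[150:300,230:430],(400,300),interpolation=3)
cv2.imwrite("pics/c1.png",np.vstack([np.hstack([c1,c2]),np.hstack([cv2.resize(a,(400,250)),cv2.resize(b,(400,250))])]))
E
```

```text
wh [540.2  57.7  12.9]
axis [543.8  57.6 104.9]
left [515.  118.9  95.9]
stage [543.5  62.7  90.5]
guard [630.1  83.3 104.9]
pkg [537.7  66.4 106.5]
```

View pics/c1.png

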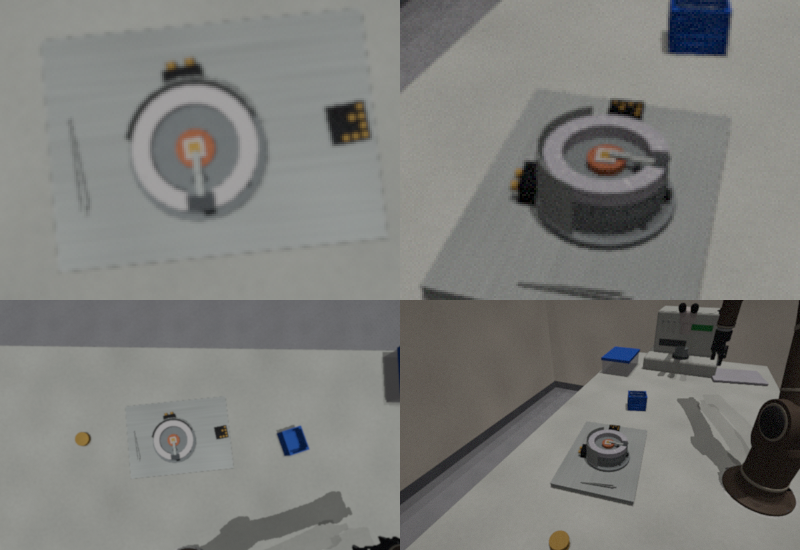

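The crop shows the holder near px (279,224) in the top view. The guard is at the far left and the dark pad in the notch is at about (280,251), roughly 17° left of −x. The rim top is at about z 95.

Request:
{"fn": "send_rows", "kwargs": {
  "commands": [0,0,-10,39,-31,0,0,0,0,-10,44,-24,0,0,0,0,-10,47,-16,0,0,0,0,-10,49,-8,0,0,0,0,-10,50,1,0,0]
}}

```text
clock: 1.32
tool_pos: [333.6, -381.7, 231.6]
orientation: [[0.361, 0.932, 0.0], [0.932, -0.361, -0.001], [-0.001, 0.001, -1.0]]
wrist_force: [0.9, -0.6, -0.6]
width: -0.2
gripper_force: 0.0
```

Request:
{"fn": "send_rows", "kwargs": {
  "commands": [0,0,-10.5,49,10,0,0,0,0,-10.5,46,19,0,0,0,0,0,46,19,0,0,0,0,0,46,19,0,0,0,0,0,46,19,0,0]
}}

```text
clock: 1.95
tool_pos: [446.3, -160.7, 231.6]
orientation: [[0.009, 1.0, 0.001], [1.0, -0.009, -0.001], [-0.001, 0.001, -1.0]]
wrist_force: [0.6, -0.5, -0.3]
width: 0.1
gripper_force: 0.0
```

```bash
python3 - <<'E'
from plant import robot
print(robot.camera_params("wrist")); s=robot.state(); print(s["tool_pos"],s["orientation"].round(3),s["qpos"].round(2),s["width"])
E
```

```text
{'fov_y': 60.09807556490544, 'cx': 322.7306992004235, 'cy': 200.94875394545247, 'hand_eye': array([[-8.11462768e-04, -9.52092313e-01, -3.05809694e-01,
         7.88298486e+01],
       [ 9.99999081e-01, -4.40537917e-04, -1.28193862e-03,
        -5.00047637e-01],
       [ 1.08580314e-03, -3.05810453e-01,  9.52091796e-01,
        -1.41959603e+02],
       [ 0.00000000e+00,  0.00000000e+00,  0.00000000e+00,
         1.00000000e+00]])}
[ 446.33805064 -160.68532538  231.58525436] [[ 0.009  1.     0.001]
 [ 1.    -0.009 -0.001]
 [-0.001  0.001 -1.   ]] [ 0.69  0.19 -0.51  1.92  0.11  1.05  0.13] 0.0753944015882663
```

Request:
{"fn": "send_rows", "kwargs": {
  "commands": [0,0,0,40,23,0,0,0,0,0,40,23,0,0,0,0,0,40,23,0,0,0,0,0,35,20,0,0,0,0,0,0,0,0,0]
}}

```text
clock: 2.58
tool_pos: [537.1, -4.2, 231.4]
orientation: [[0.004, 1.0, 0.001], [1.0, -0.004, 0.002], [0.002, 0.001, -1.0]]
wrist_force: [-0.6, -0.6, 1.0]
width: 0.0
gripper_force: 0.0
```

```bash
python3 - <<'E'
from plant import robot
from h import *
import cv2
p=robot.camera_params("wrist"); s=robot.state(); T=np.eye(4);T[:3,:3]=s["orientation"];T[:3,3]=s["tool_pos"]; T=T@p["hand_eye"]
np.save("T.npy",T)
im=robot.snapshot("wrist"); cv2.imwrite("pics/w1.png",im[:,:,::-1]); print(s["tool_pos"])
t=robot.camera_params("top")
P={"workholder":(226.3,281.1),"rim_axis":(223.3,279.2),"rim_left":(235.7,254.1),"stage":(223.1,277.3),"guard":(187.8,269.4),"package":(224.4,275.1)}
Z={"workholder":15,"rim_axis":95,"rim_left":95,"stage":87,"guard":105,"package":87}
for q in P:
    for d in robot.landmark_of("wrist",q)[:1]:
        r=ray(p,d["centre"],T); print(q,np.round(d["centre"],1),round(d["p"],2),onz(r,Z[q]).round(1),tri([r,ray(t,P[q])]).round(1))
E
```

```text
[537.14010501  -4.17333719 231.37814777]
workholder [100.6 324.5] 0.69 [538.4  64.9  15. ] [541.   62.1 -32.7]
rim_axis [101.6 329.6] 0.93 [542.   66.3  95. ] [545.4  63.2  25.8]
rim_left [  9.2 291.2] 0.89 [514.3 130.2  95. ] [513.8 119.  128.1]
stage [ 99.5 329.5] 0.71 [542.1  67.7  87. ] [544.3  66.   54.2]
guard [ 74.6 446.4] 0.86 [627.1  85.1 105. ] [629.8  84.4  96. ]
package [104.9 328.1] 0.58 [541.   63.5  87. ] [539.4  65.3 121.1]
```

View pics/w1.png

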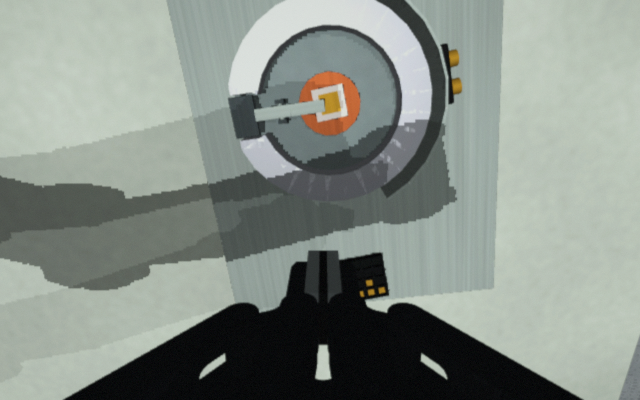

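The wrist view is nearly overhead. The pad is at about (246,116) and the axis at (330,101), with the guard at the right. I'll fit the rim circle for a precise axis and height.

```bash
python3 - <<'E'
from plant import robot
from h import *
import cv2
from scipy.optimize import least_squares
p=robot.camera_params("wrist"); T=np.load("T.npy"); f=200/np.tan(np.radians(p["fov_y"]/2))
g=cv2.GaussianBlur(cv2.imread("pics/w1.png",0),(3,3),0).astype(float)
Ti=np.linalg.inv(T)
def proj(X): c=Ti[:3,:3]@X+Ti[:3,3]; return np.array([p["cx"]+f*c[0]/c[2],p["cy"]+f*c[1]/c[2]])
def samp(X): u,v=proj(X); return cv2.getRectSubPix(g.astype(np.float32),(1,1),(float(u),float(v)))[0,0] if 0<=u<639 and 0<=v<399 else np.nan
c=np.array([542.,64.,95.])
for it in range(3):
    I=[]
    for a in np.radians(np.arange(0,360,4)):
        e=np.array([np.cos(a),np.sin(a),0])
        if np.cos(a-np.pi)>0.8: continue
        for R in (54,):
            rs=np.arange(R-8,R+9,.5); v=np.array([samp(c+e*r) for r in rs]); d=np.diff(v)
            if np.isnan(d).any(): continue
            k=d.argmax()
            if d[k]>6: I.append((R,proj(c+e*(rs[k]+.25))))
    def res(q):
        o=[]
        for R,uv in I:
            w=onz(ray(p,uv[::-1],T),q[2]); o.append(np.hypot(*(w-q)[:2])-R)
        return np.array(o)
    s=least_squares(res,c,loss="soft_l1"); c=s.x; print(c.round(1),len(I),np.abs(s.fun).mean() if 0 else np.median(abs(res(c))))
t=robot.camera_params("top")
print("top axis at z",onz(ray(t,(223.3,279.2)),c[2]).round(1))
gd=onz(ray(p,(74.6,446.4),T),c[2]+10); yaw=np.arctan2(*(gd-c)[1::-1]); print("guard r",np.hypot(*(gd-c)[:2]),"yaw",yaw)
pc=[onz(ray(p,(v,u),T),c[2]-4) for u,v in ((229,98),(237,138),(256,93),(263,133))]; m=np.mean(pc,0)
for w in pc: print(w.round(1),np.hypot(*(w-c)[:2]).round(1))
d=(m-c)[:2]; n=np.arctan2(d[1],d[0]); print("pad",m.round(1),np.hypot(*d),"notch deg left of -x",np.degrees((np.pi+yaw-n+np.pi)%(2*np.pi)-np.pi))
for b in (80,60,50,45,40): 
    a=np.pi+yaw-np.radians(b); print(b,(c[:2]+70*np.array([np.cos(a),np.sin(a)])).round(1))
E
```

```text
[541.7  64.6 104.4] 61 0.11355951804236497
[541.7  64.6 104.2] 63 0.2473316176158349
[541.7  64.6 104.3] 65 0.23208030725205475
top axis at z [542.2  57.1 104.3]
guard r 84.70712074449484 yaw 0.2407308346923639
[465.7  69.4 100.3] 76.1
[469.4  39.3 100.3] 76.6
[486.4  72.9 100.3] 55.9
[490.   43.1 100.3] 56.0
pad [477.9  56.2 100.3] 64.34093385312995 notch deg left of -x 6.312658007714387
80 [513.4 128.6]
60 [493.2 115.1]
50 [485.2 105.9]
45 [481.8 100.8]
40 [478.9  95.5]
```

Fit: axis (541.7, 64.6), rim z about 104 with tight residuals. Pad radii come out at 56–76 and the guard at 84.7, both as given. The yaw is 0.24 and the notch lies about 6° left. Next I'll align the tool with the notch and go above the left end.

Request:
{"fn": "send_rows", "kwargs": {
  "commands": [0,0,-7.5,0,0,0,0,0,0,0,33,-1.5,0,0,0,0,0,33,-1.5,0,0,0,0,0,33,-1.5,0,0,0,0,0,34,-1.5,0,0]
}}

```text
clock: 3.55
tool_pos: [513.9, 123.5, 231.5]
orientation: [[-0.12, 0.993, 0.0], [0.993, 0.12, -0.0], [-0.0, 0.0, -1.0]]
wrist_force: [0.7, -0.1, -0.4]
width: 0.1
gripper_force: 0.0
```

Request:
{"fn": "send_rows", "kwargs": {
  "commands": [0,0,0,0,0,30,0,0,0,0,0,0,30,0,0,0,0,0,0,30,0,0,0,0,0,0,24,0,0,0,0,0,0,0,0]
}}

```text
clock: 4.18
tool_pos: [512.9, 122.4, 116.0]
orientation: [[-0.121, 0.993, -0.003], [0.993, 0.121, -0.001], [-0.0, -0.003, -1.0]]
wrist_force: [-0.1, 0.2, -0.4]
width: -0.0
gripper_force: 0.0
```

Request:
{"fn": "send_rows", "kwargs": {
  "commands": [0,0,0,1.5,0,2,0,0,0,0,1,0,2,0,0,0,0,0,0,2,0,0,0,0,0,0,1,0,0,0,0,0,0,1,0]
}}

```text
clock: 4.8
tool_pos: [513.8, 125.9, 109.4]
orientation: [[-0.122, 0.993, 0.0], [0.993, 0.122, -0.0], [-0.0, 0.0, -1.0]]
wrist_force: [-0.3, 0.6, 0.8]
width: 0.1
gripper_force: 0.0
```

```bash
python3 - <<'E'
from plant import robot
import cv2,numpy as np
a=robot.snapshot("side")[:,:,::-1]; b=robot.snapshot("wrist")[:,:,::-1]
cv2.imwrite("pics/d1.png",np.hstack([cv2.resize(a[170:290,270:400],(400,370),interpolation=3),cv2.resize(b[100:330,200:450],(400,370))]))
E
```

```text
(no output)
```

View pics/d1.png

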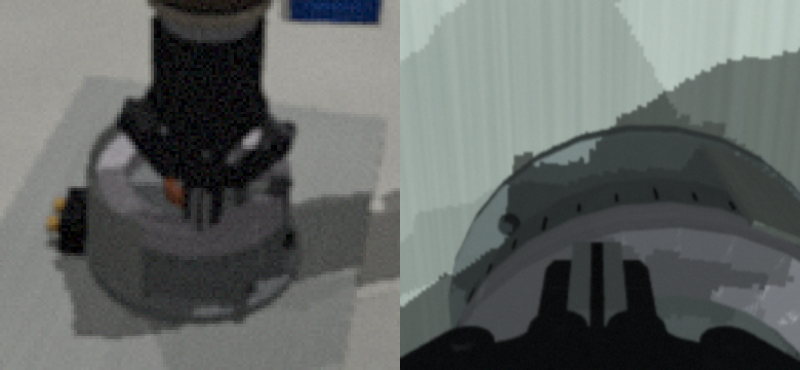

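The fingertips are just above the left rim, inside its outer edge. I'll continue down slowly.

Request:
{"fn": "send_rows", "kwargs": {
  "commands": [0,0,0,0,0,1,0,0,0,0,0,0,1,0,0,0,0,0,0,1,0,0,0,0,0,0,1,0,0,0,0,0,0,0,0]
}}

```text
clock: 5.52
tool_pos: [513.7, 125.9, 105.2]
orientation: [[-0.122, 0.993, -0.0], [0.993, 0.122, -0.0], [0.0, -0.0, -1.0]]
wrist_force: [1.0, -0.1, -0.7]
width: -0.0
gripper_force: 0.0
```

Request:
{"fn": "send_rows", "kwargs": {
  "commands": [0,0,0,0,0,0.7,0,0,0,0,0,0,0.7,0,0,0,0,0,0,0.6,0,0,0,0,0,0,0,0,0,0,0,0,0,0,0]
}}

```text
clock: 6.15
tool_pos: [513.8, 126.0, 105.0]
orientation: [[-0.122, 0.993, 0.001], [0.993, 0.122, -0.001], [-0.001, 0.001, -1.0]]
wrist_force: [-6.6, -2.9, 18.6]
width: 0.4
gripper_force: 9.6
```

Contact with the rim at z 105.0, pushing 18.6 N. I'll lighten the push and slide along the arc.

Request:
{"fn": "send_rows", "kwargs": {
  "commands": [0,0,0,0,0,-1.0,0,0,0,0,-1.7,-5.4,0,0,0,0,0,-1.7,-5.4,0,0,0,0,0,-3.2,-5.2,0,0,0,0,0,-3.2,-5.2,0,0]
}}

```text
clock: 6.78
tool_pos: [495.0, 114.5, 105.1]
orientation: [[-0.122, 0.992, 0.003], [0.993, 0.122, 0.002], [0.001, 0.003, -1.0]]
wrist_force: [3.2, 1.2, 5.4]
width: 0.0
gripper_force: 2.8
```

Still in touch (5.4 N). Sliding on through 50° to 40°.

Request:
{"fn": "send_rows", "kwargs": {
  "commands": [0,0,0,-4,-4.5,0.1,0,0,0,0,-4,-4.5,0,0,0,0,0,-4.7,-3.8,0.1,0,0,0,0,-4.7,-3.8,0,0,0,0,0,0,0,0,0]
}}

```text
clock: 7.4
tool_pos: [480.5, 95.2, 105.1]
orientation: [[-0.122, 0.993, 0.003], [0.993, 0.122, 0.002], [0.001, 0.003, -1.0]]
wrist_force: [1.9, 2.9, 9.5]
width: -0.1
gripper_force: 4.4
```

Request:
{"fn": "send_rows", "kwargs": {
  "commands": [0,0,0,-5.3,-2.8,-0.2,0,0,0,0,-5.3,-2.8,0,0,0,0,0,-5.7,-1.9,0,0,0,0,0,-5.7,-1.9,0,0,0,0,0,0,0,0,0]
}}

```text
clock: 8.02
tool_pos: [473.5, 72.3, 105.1]
orientation: [[-0.122, 0.993, 0.002], [0.993, 0.122, 0.002], [0.001, 0.002, -1.0]]
wrist_force: [-0.1, 1.9, 7.5]
width: 0.4
gripper_force: 4.1
```

Request:
{"fn": "send_rows", "kwargs": {
  "commands": [0,0,0,-3,-0.5,0,0,0,0,0,-3,-0.5,0,0,0,0,0,-3,-0.5,0,0,0,0,0,0,0,0,0,0,0,0,0,0,0,0]
}}

```text
clock: 8.65
tool_pos: [471.7, 61.7, 103.8]
orientation: [[-0.121, 0.993, -0.001], [0.993, 0.121, -0.001], [-0.0, -0.002, -1.0]]
wrist_force: [0.0, 0.9, 0.3]
width: 0.3
gripper_force: 0.0
```

The notch is felt: z drops to 103.8 and the force vanishes. I'll centre in it and press.

Request:
{"fn": "send_rows", "kwargs": {
  "commands": [0,0,0,-2.5,0.2,0,0,0,0,0,-2.5,0.2,0,0,0,0,0,0,0,1.5,0,0,0,0,0,0,1.5,0,0,0,0,0,0,0,0]
}}

```text
clock: 9.28
tool_pos: [473.4, 57.3, 101.2]
orientation: [[-0.122, 0.993, -0.0], [0.993, 0.122, -0.0], [-0.0, -0.0, -1.0]]
wrist_force: [1.3, -0.2, 0.0]
width: 0.2
gripper_force: 0.0
```

Request:
{"fn": "send_rows", "kwargs": {
  "commands": [0,0,0,0,0,1,0,0,0,0,0,0,1,0,0,0,0,0,0,1,0,0,0,0,0,0,1,0,0,0,0,0,0,0,0]
}}

```text
clock: 9.9
tool_pos: [473.3, 57.3, 97.2]
orientation: [[-0.122, 0.993, -0.0], [0.993, 0.122, -0.0], [-0.0, -0.0, -1.0]]
wrist_force: [-2.4, 0.4, 5.2]
width: -0.2
gripper_force: 2.4
```

The pad is yielding at about 5 N, so I keep pressing.

Request:
{"fn": "send_rows", "kwargs": {
  "commands": [0,0,0,0,0,1,0,0,0,0,0,0,1,0,0,0,0,0,0,1,0,0,0,0,0,0,1,0,0,0,0,0,0,0,0]
}}

```text
clock: 10.52
tool_pos: [473.5, 57.4, 93.4]
orientation: [[-0.122, 0.993, 0.0], [0.993, 0.122, -0.0], [-0.0, 0.0, -1.0]]
wrist_force: [-1.8, -0.4, 6.1]
width: -0.0
gripper_force: 3.1
```

Request:
{"fn": "send_rows", "kwargs": {
  "commands": [0,0,0,0,0,0.8,0,0,0,0,0,0,0.8,0,0,0,0,0,0,0.8,0,0,0,0,0,0,0,0,0,0,0,0,0,0,0]
}}

```text
clock: 11.15
tool_pos: [473.9, 57.4, 92.1]
orientation: [[-0.122, 0.993, 0.001], [0.993, 0.122, -0.001], [-0.001, 0.001, -1.0]]
wrist_force: [-7.5, -1.0, 20.2]
width: -0.4
gripper_force: 10.6
```

The stop is reached: 20 N at z 92.1, so the pad is about 9 mm down. A quick visual check comes next.

```bash
python3 - <<'E'
from plant import robot
import cv2,numpy as np
a=robot.snapshot("side")[:,:,::-1]; b=robot.snapshot("wrist")[:,:,::-1]
cv2.imwrite("pics/d2.png",np.hstack([cv2.resize(a[170:290,270:400],(400,370),interpolation=3),cv2.resize(b,(400,370))]))
s=robot.state(); print(s["wrist_force"],s["tool_pos"])
E
```

```text
[-6.72260668 -1.06665052 20.17647965] [473.84810643  57.43033168  92.12195943]
```

View pics/d2.png

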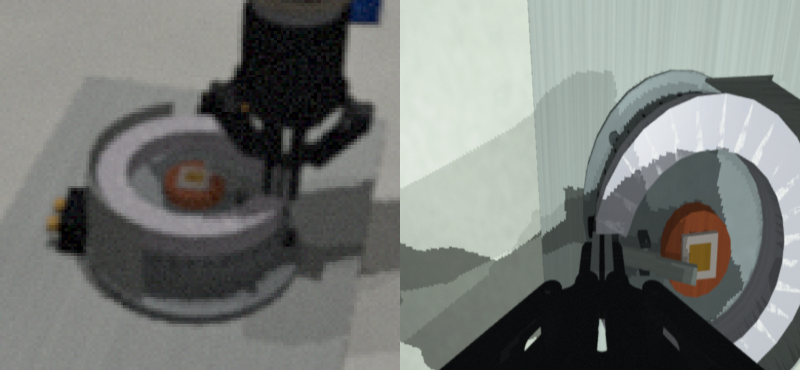

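The fingers sit in the notch. In the wrist view (right half) the toe at about (690,272) is raised off the package, which has not moved. I'm handing in.

```bash
python3 -c "
from plant import robot
print(robot.sign_off())"
```

```text
the job is handed in; nothing more can be done
None
```

The job is handed in: I slid along the rim from its left end, felt the notch about 6° left of −x, and am holding the pad at its stop with about 20 N; the last picture shows the clamp toe raised and the package in place, but the hand-in returned no verdict.

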